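# Set the loupe on the damp proof

### The arm

A 7-joint arm with a two-finger parallel gripper is mounted at the origin on the work surface. World frame = base frame: x ahead of the robot, y to its left, z up, the work surface at z = 0. Lengths are in m, angles in rad, forces in N, time in s.
With the tool pointing down it reaches from about 0.375 to 0.925 m from the base axis. Payload 3.1 kg.
Tool frame: the origin (TCP) lies between the finger pads; the fingertips stand 19 mm ahead of it and the grasp point (between the pads) is the TCP; z points along the fingers, y is the direction in which the jaws open and shut (so a half turn about z gives the same grasp; the last joint's range is limited). The gripper opens to 85 mm and grips with 20 to 120 N. Pads are 22 mm wide; open, the fingers measure 114 mm over their backs; the gripper's body (76 mm by 85 mm) begins 54 mm behind the grasp point. The pads swing forward as they close: fully open they stand 13 mm farther back than shut.
Start: joints at [-1.224, 0.383, 0.044, 1.598, -0.018, 1.161, -0.05], TCP at [0.28, 0.587, 0.25] pointing down, gripper open.
Joint ranges: [-2.61, 2.61], [-0.41, 2.15], [-1.48, 1.57], [0, 2.5], [-1.57, 4.71], [0.05, 1.97], [-2.85, 2.85]. Speed limits (rad/s): [2.79, 2.79, 3.14, 3.14, 3.14, 3.14, 3.14].

### API

Orientations are given as a unit quaternion [x, y, z, w].
In Python, from bench import move_ptp, movel, move_j, move_gripper, pause, inverse_kinematics, read_camera, camera_params, MotionError, sign_off, look_for, tip_of, read_time_s, read_qpos, read_joint_vel, read_effort, read_eef_pos, read_tcp_rot, read_ft_force, read_ft_torque, read_finger_gap gives the robot as it stands. Calls block until the motion is done:
- move_ptp(position, orientation): joint-space move of the TCP to a pose.
- movel(position, orientation=None, speed=0.15): straight line of the TCP; orientation=None keeps the orientation; speed is the mean speed in m/s.
- move_j(angles): joint-space move.
- move_gripper(opening, effort=None): finger opening in m; effort is the grip in N (None keeps the last); returns when the fingers have stopped.
- pause(seconds).
- inverse_kinematics(position, orientation): joint angles nearest the present ones, or None.
- read_camera(name): name is "scene" or "top" or "wrist"; returns the picture (400x640x3 uint8, red, green, blue); there is no depth.
- camera_params(name): a dict with "K" (3x3 intrinsics, pixels), "dist_coeffs" ([k1, k2, p1, p2, k3] as OpenCV has them; the pictures are not rectified), "camera_from_world" (4x4, takes a point from world to camera coordinates). Camera axes: x right, y down, z forward; pixel columns grow to the right and rows downward; lengths in m; the calibration is good to about 2 mm. A picture is of the moment at which its call begins: read the wrist's pose just before it. camera_params takes no time and is no camera call; for the wrist camera it gives the pose at the moment of the call.
A pose or a line that the arm cannot do raises MotionError and nothing moves.
- sign_off(): hands the job in, once; it reports no verdict.
Trained networks look in the newest picture that a camera, given by its name, has taken for a name from the list of things; names that differ only in an ending like _2 or _b are one class to them, and where a whole thing is asked for, a point or a joint stands for the part that bears it (a point fixed in the world has none). Each returns a list of dicts, best first, with "confidence" (0 to 1); they miss things now and then, are a little off and sometimes report something else, mostly with a low value. They report only what shows in the picture. A call takes as long as a camera call.
- look_for(camera, name): "at" ([column, row] in pixels, amid what is visible of it).
- tip_of(camera, name): "at" ([column, row] in pixels: a listed point, or the origin of a listed thing).
Readings, each from a call of its own:
- read_time_s(): time.
- read_qpos(): joint angles.
- read_joint_vel(): joint speeds.
- read_effort(): joint torques, N m.
- read_eef_pos(): TCP position.
- read_tcp_rot(): TCP orientation.
- read_ft_force(): force on the tool from outside, world axes, zero at the start.
- read_ft_torque(): the same for the moment, N m.
- read_finger_gap(): finger opening in m.
Only numpy, scipy, OpenCV 4.12 (cv2) and the standard library are available. Lean on these libraries where they do the work, as an engineer would, in place of code of your own. Each camera call takes 0.05 s, during which the arm holds its last target.

### The job

Check the registration of the teal proof: lift the clear-skirted loupe with a light grip and set it upright and centred over the registration cross of the teal proof, then let go. Handle it gently: the loupe cracks if it is squeezed hard and the damp sheet dents if it is pressed, so set it straight down on the cross without dropping it or dragging it over the paper. Leave the brass paperweight where it stands.

Things in the scene. Friction and masses are not known exactly. Their poses are not given: they have to be found in the camera images.
- loupe_mid (a point): Centre (half-way up) of the magnifying loupe: an upright cylinder 46 mm across and 56 mm tall, about 110 g, with a clear plastic skirt below, a black barrel with two thin silver bands above and a pale blue lens in its flat top. It starts standing on the table (centre 28 mm above the table); z is its upright axis. It is brittle: it cracks if it is gripped with more than about 50 N (measured at each finger); 20 to 30 N holds it securely.
- teal_cross (a point): Centre of the registration cross (bars 34 mm long, with a ring 24 mm across) near one corner of the teal proof, on the paper's top face. The proof is a white sheet 120 x 160 mm printed with a large teal spoked wheel and small leaves, taped flat on the table on a backing, top face 3 mm above the table; x and y run along its sides, z up; the sheet's middle is at +35 mm x, -50 mm y from the cross. The damp paper dents if pressed with more than about 30 N.
- rust_cross (a point): The same cross on the other proof, which is alike in size and layout but printed in rust red. Not to be used.
- weight_mid (a point): Centre (half-way up) of the brass paperweight, a solid cylinder 46 mm across with a small 24 mm knob on top, 50 mm tall in all, 450 g, standing on the table. Leave it alone. An amber glass jar of like size (48 mm across, 60 mm tall, white cap) also stands near; all three keep at least 50 mm free between them.

How it is judged:
At the end, for the whole second after the job is handed in: The loupe stands upright (within 10 degrees), at rest on the teal proof, its axis within 15 mm of the centre of the teal cross (horizontal distance between loupe_mid and teal_cross below 0.015 m and z of loupe_mid in the frame of teal_cross between 0.022 and 0.034 m and angle between loupe_mid's own z axis and vertical below 0.17 rad and linear speed of loupe below 0.02 m/s); the robot touches nothing.
It fails at once if the loupe is gripped with more than 50 N (100 N summed over the two fingers) (contact force between the fingers and loupe above 100 N).
It fails at once if the damp teal proof is pressed with more than 30 N (contact force between anything else and proof_teal above 30 N).
It fails at once if the loupe touches the teal proof more than 30 mm away from the cross (dragged or dropped there) (contact force between loupe and proof_teal above 0.3 N and horizontal distance between loupe_mid and teal_cross above 0.03 m).
It fails at once if the loupe is set on the rust proof (contact force between loupe and proof_rust above 0.3 N).
It fails at once if the brass paperweight is moved by more than 15 mm (distance of weight_mid from where it was at the start of the episode above 0.015 m).
It also fails if it takes over 43 s, if anything falls off the work surface, if the arm or the gripper's body presses on something with over 40 N, if the wrist force passes 120 N, or if a joint passes its speed limit or range.

## Working session

There is one attempt and no reset: what is moved stays moved. The work goes in short steps, each a Python script; the robot and the scene stay as the last script left them, time stands still between calls to the robot, and variables do not carry over. Pictures are saved under pics/ and viewed, and the job is handed in when it is done.

```bash
mkdir -p pics; ls
cat > h.py <<'E'
from bench import *
import numpy as np, cv2
def snap(c,fn=None):
    p=camera_params(c); im=read_camera(c)
    if fn: cv2.imwrite('pics/'+fn,im[:,:,::-1])
    return im,p
def ray(p,uv):
    K=np.array(p['K']);T=np.array(p['camera_from_world'])
    n=cv2.undistortPoints(np.array([[uv]],float),K,np.array(p['dist_coeffs'],float))[0,0]
    R=T[:3,:3];o=-R.T@T[:3,3];d=R.T@np.array([n[0],n[1],1.]);return o,d/np.linalg.norm(d)
def tri(rs):
    A=np.zeros((3,3));b=np.zeros(3)
    for o,d in rs:
        P=np.eye(3)-np.outer(d,d);A+=P;b+=P@o
    x=np.linalg.solve(A,b);return x,[round(float(np.linalg.norm((np.eye(3)-np.outer(d,d))@(x-o))),4) for o,d in rs]
def atz(r,z):
    o,d=r;return o+d*(z-o[2])/d[2]
def proj(p,X):
    T=np.array(p['camera_from_world']);r,_=cv2.Rodrigues(T[:3,:3])
    return cv2.projectPoints(np.array([X],float),r,T[:3,3],np.array(p['K']),np.array(p['dist_coeffs'],float))[0][0,0]
E
python3 - <<'E'
from h import *
np.set_printoptions(precision=4,suppress=True)
R={}
for c in ['scene','top','wrist']:
    im,p=snap(c,c+'0.png')
    for n in ['loupe_mid','teal_cross','rust_cross','weight_mid']:
        for d in tip_of(c,n)[:2]:
            r=ray(p,d['at']);z={'loupe_mid':.028,'weight_mid':.025}.get(n,.003)
            print(c,n,np.round(d['at'],1),round(d['confidence'],2),atz(r,z))
            R.setdefault(n,{}).setdefault(c,r)
for n in R:
    if len(R[n])>1: print(n,tri(list(R[n].values())))
print(read_time_s(),read_tcp_rot(),read_finger_gap())
E
```

```text
pics
scene loupe_mid [256.3 113.9] 0.56 [ 0.468  -0.3702  0.028 ]
scene teal_cross [441.9 292.7] 0.56 [0.468  0.3284 0.003 ]
scene rust_cross [332.5 223.1] 0.72 [0.534  0.0313 0.003 ]
scene weight_mid [302.5 140.2] 0.75 [ 0.4293 -0.2078  0.025 ]
scene weight_mid [441.4 296.8] 0.18 [0.486  0.3341 0.025 ]
top teal_cross [176.6 206. ] 0.6 [0.481  0.3213 0.003 ]
top rust_cross [298.4 179.7] 0.6 [0.5384 0.0283 0.003 ]
top weight_mid [403.8 221.7] 0.67 [ 0.4277 -0.2166  0.025 ]
top weight_mid [476.3 203.9] 0.35 [ 0.4655 -0.3878  0.025 ]
teal_cross (array([0.4765, 0.3234, 0.0143]), [0.0061, 0.0061])
rust_cross (array([0.5364, 0.0302, 0.0056]), [0.0025, 0.0025])
weight_mid (array([ 0.4269, -0.2154,  0.0174]), [0.0029, 0.0029])
0.75 [ 0.2206  0.9754  0.     -0.    ] 0.08545943968234825
```

View pics/scene0.png

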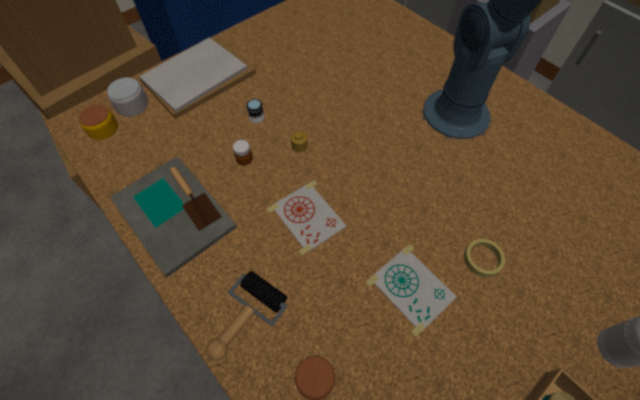

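View pics/top0.png

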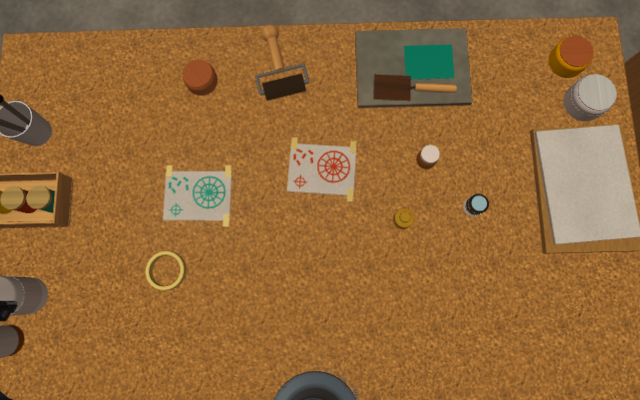

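View pics/wrist0.png

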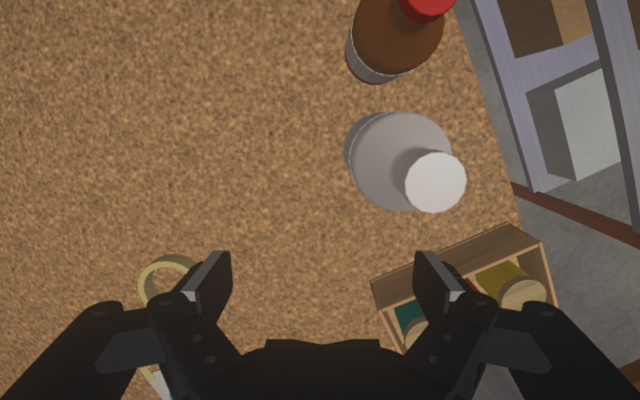

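The scene view shows the loupe at about (256,111), the teal cross at (440,294) and the brass weight at (300,142). In the top view they are at (477,205), (176,210) and (404,218). The top-view network missed the loupe, and its teal cross is about 4 px off. I'll refine both with the wrist camera.

Run:
```python
from h import *
from scipy.spatial.transform import Rotation as Ro
np.set_printoptions(precision=4,suppress=True)
p=camera_params('wrist');T=np.array(p['camera_from_world']);R=T[:3,:3]
Rt=Ro.from_quat(read_tcp_rot()).as_matrix();tp=np.array(read_eef_pos())
o=-R.T@T[:3,3];print('cam in tool',Rt.T@(o-tp),'\n',Rt.T@R.T, '\nK',np.array(p['K']))
# manual pixels
ps=camera_params('scene');pt=camera_params('top')
print('loupe',tri([ray(ps,(256,111)),ray(pt,(477,205))]))
print('cross',tri([ray(ps,(440,294)),ray(pt,(176,210))]))
print('jar',tri([ray(ps,(243,152)),ray(pt,(429,157))]))
for yaw in np.arange(-180,180,30):
    Q=(Ro.from_euler('z',yaw,degrees=True)*Ro.from_euler('x',180,degrees=True)).as_quat()
    print(yaw,(Ro.from_quat(Q).as_matrix()[:,1]),[None if q is None else np.round(q,2) for q in [inverse_kinematics(P,Q) for P in [[.468,.325,.035],[.466,-.38,.035],[.468,.325,.3],[.466,-.38,.3]]]])
```

```text
cam in tool [ 0.0686 -0.0002 -0.1237] 
 [[ 0.0014 -0.9626 -0.2708]
 [ 1.      0.0012  0.001 ]
 [-0.0006 -0.2708  0.9626]] 
K [[306.6466   0.     322.0888]
 [  0.     306.6466 202.1371]
 [  0.       0.       1.    ]]
loupe (array([ 0.461 , -0.3873,  0.0232]), [0.0031, 0.0031])
cross (array([ 0.4717,  0.3259, -0.0034]), [0.0016, 0.0016])
jar (array([ 0.5795, -0.283 ,  0.0278]), [0.0014, 0.0014])
-180 [-0.  1.  0.] [array([-0.75,  0.52,  0.08,  1.93, -0.06,  0.7 ,  0.94]), array([ 0.  ,  0.72,  0.79,  1.88, -0.68,  0.84,  2.72]), array([-0.79,  0.19,  0.13,  1.74, -0.03,  1.21,  0.91]), array([ 0.94,  0.28, -0.39,  1.65,  0.11,  1.24,  2.1 ])]
-150 [-0.5    0.866  0.   ] [array([-0.68,  0.52,  0.  ,  1.93, -0.  ,  0.7 ,  1.42]), array([ 1.1 ,  0.65, -0.61,  1.82,  0.49,  0.82,  2.34]), array([-0.74,  0.19,  0.07,  1.74, -0.01,  1.21,  1.43]), array([ 1.28,  0.36, -0.82,  1.63,  0.27,  1.27,  2.5 ])]
-120 [-0.866  0.5    0.   ] [array([-0.6 ,  0.52, -0.09,  1.92,  0.07,  0.7 ,  1.88]), array([-0.28,  1.22,  1.36,  1.89, -1.29,  1.27, -2.14]), array([-0.69,  0.19,  0.01,  1.74, -0.  ,  1.
[... 1672 characters left out ...]
7 , -0.49]), array([ 0.07,  0.68,  0.7 ,  1.88, -0.6 ,  0.81,  1.09]), array([-1.  ,  0.19,  0.37,  1.75, -0.07,  1.21, -0.61]), array([-0.13,  0.35,  0.93,  1.7 , -0.29,  1.24,  0.87])]
120 [0.866 0.5   0.   ] [array([-0.87,  0.53,  0.23,  1.94, -0.18,  0.7 , -0.01]), array([ 0.18,  0.63,  0.55,  1.87, -0.46,  0.77,  1.5 ]), array([-0.93,  0.19,  0.28,  1.75, -0.06,  1.21, -0.11]), array([ 0.04,  0.3 ,  0.7 ,  1.69, -0.2 ,  1.23,  1.31])]
150 [0.5   0.866 0.   ] [array([-0.81,  0.52,  0.15,  1.93, -0.12,  0.7 ,  0.46]), array([ 0.23,  0.61,  0.49,  1.87, -0.4 ,  0.76,  1.98]), array([-0.86,  0.19,  0.2 ,  1.75, -0.04,  1.21,  0.4 ]), array([ 0.4 ,  0.25,  0.26,  1.67, -0.07,  1.22,  1.72])]
```

```bash
cat >> h.py <<'E'
from scipy.spatial.transform import Rotation as Ro
def Q(yaw): return (Ro.from_euler('z',yaw,degrees=True)*Ro.from_euler('x',180,degrees=True)).as_quat()
np.set_printoptions(precision=4,suppress=True)
E
python3 - <<'E'
from h import *
import pickle
q=Q(90)
def views(n,name,pts,z):
    rs=[]
    for i,P in enumerate(pts):
        move_ptp(P,q); pause(.25)
        im,p=snap('wrist',f'{name}{i}.png')
        for d in tip_of('wrist',n)[:2]: print(n,np.round(d['at'],1),round(d['confidence'],2),atz(ray(p,d['at']),z))
        pickle.dump(p,open(f'pics/{name}{i}.pkl','wb'))
        t=tip_of('wrist',n)
        if t: rs.append(ray(p,t[0]['at']))
    if len(rs)>1: print(tri(rs))
views('teal_cross','tc',[[.45,.33,.25],[.50,.30,.18]],.003)
views('loupe_mid','lo',[[.44,-.37,.25],[.48,-.41,.20]],.028)
print(read_time_s())
E
```

```text
teal_cross [342.2 181.6] 0.8 [0.474  0.3223 0.003 ]
teal_cross [294.2 162.6] 0.55 [0.4726 0.3263 0.003 ]
(array([0.4735, 0.3273, 0.0197]), [0.0016, 0.0016])
loupe_mid [344.9 191.1] 0.67 [ 0.4669 -0.3847  0.028 ]
loupe_mid [307.2 162.6] 0.87 [ 0.4658 -0.3854  0.028 ]
(array([ 0.4663, -0.3844,  0.0314]), [0.0006, 0.0006])
6.7833
```

Run:
```python
import cv2,numpy as np
a=[cv2.imread(f'pics/{n}.png') for n in ['tc0','tc1','lo0','lo1']]
cv2.imwrite('pics/m1.png',np.vstack([np.hstack([x[80:280,200:480] for x in a[:2]]),np.hstack([x[80:280,200:480] for x in a[2:]])]))
```

```text
(no output)
```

View pics/m1.png

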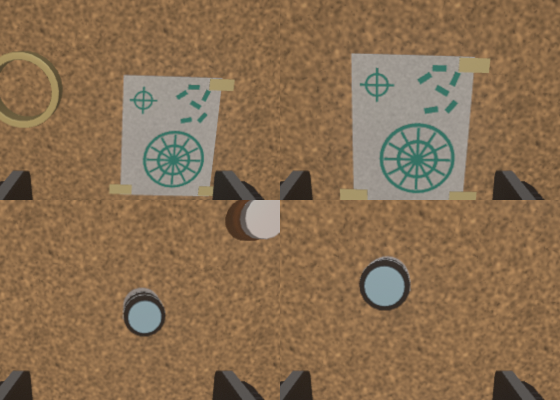

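The crops show the teal cross at about (343,180) in view 0 and (296,164) in view 1. The loupe's lens top is at (344,196) and (304,166). I'll refine all four by segmentation and triangulate them.

Run:
```python
from h import *
import pickle
def seg(name,c,lo,hi,r):
    im=cv2.imread(f'pics/{name}.png');h=cv2.cvtColor(im,cv2.COLOR_BGR2HSV)
    m=cv2.inRange(h,lo,hi);k=np.zeros_like(m);cv2.circle(k,c,r,255,-1);m&=k
    ys,xs=np.nonzero(m);x0,y0,w,hh=cv2.boundingRect(m)
    M=(xs.mean(),ys.mean());B=(x0+(w-1)/2,y0+(hh-1)/2)
    print(name,len(xs),np.round(M,2),B,w,hh);return B if name[0]=='t' else M
P={n:pickle.load(open(f'pics/{n}.pkl','rb')) for n in ['tc0','tc1','lo0','lo1']}
for n,c,lo,hi,r,z in [('tc',[(343,180),(296,164)],(75,90,20),(98,255,200),[18,22],.003),('lo',[(344,196),(304,166)],(85,40,110),(115,255,255),[30,35],.056)]:
    rs=[]
    for i in (0,1):
        b=seg(n+str(i),c[i],lo,hi,r[i]);rs.append(ray(P[n+str(i)],b));print(atz(rs[-1],z))
    print(tri(rs))
```

```text
tc0 103 [343.04 179.87] (343.5, 180.0) 26 25
[0.4756 0.3243 0.003 ]
tc1 204 [296.45 164.04] (296.0, 164.0) 33 33
[0.4744 0.3249 0.003 ]
(array([0.475 , 0.3261, 0.0113]), [0.0001, 0.0001])
lo0 510 [344.83 196.76] (344.0, 196.5) 31 30
[ 0.4648 -0.3842  0.056 ]
lo1 954 [303.8  166.03] (303.5, 165.5) 38 38
[ 0.4641 -0.3843  0.056 ]
(array([ 0.4644, -0.3835,  0.0593]), [0.0003, 0.0003])
```

Run:
```python
from h import *
q=Q(90)
move_ptp([.4645,-.384,.13],q)
movel([.4645,-.384,.034],q,speed=.08)
pause(.1); f0=read_ft_force();print('f0',f0,read_eef_pos())
move_gripper(.04,25); pause(.3)
print('gap',read_finger_gap(),read_ft_force(),read_eef_pos(),read_time_s())
movel([.4645,-.384,.044],q,speed=.03);pause(.3)
print('gap',read_finger_gap(),read_ft_force())
snap('wrist','g0.png');snap('scene','g0s.png')
print(read_time_s())
```

```text
f0 [-0.062  -0.3918  0.5832] [ 0.4649 -0.3843  0.0346]
gap 0.045242341723032306 [-0.646   1.0545  3.3563] [ 0.4645 -0.3841  0.0343] 9.3917
gap 0.04527643698718651 [-0.2659 -0.9756 -1.359 ]
10.275
```

View pics/g0.png

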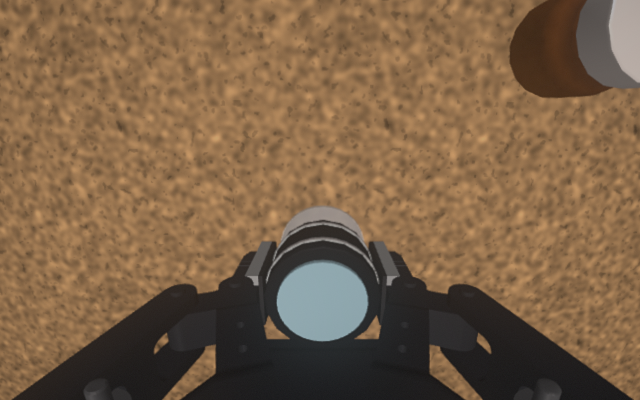

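The loupe is held (gap 45 mm), and the lens shows upright at (322,300) between the pads. Next I'll carry it over.

Run:
```python
from h import *
q=Q(90)
p=camera_params('wrist');print('lens at',atz(ray(p,(322.5,300)),.066))
movel([.4645,-.384,.2],q,speed=.15)
move_ptp([.475,.3246,.2],q)
movel([.475,.3246,.09],q,speed=.1);pause(.3)
print('gap',read_finger_gap(),read_ft_force(),read_eef_pos())
im,p=snap('wrist','c0.png');print(tip_of('wrist','teal_cross'),tip_of('wrist','loupe_mid'))
snap('scene','c0s.png')
print(read_time_s())
```

```text
lens at [ 0.4647 -0.3827  0.066 ]
gap 0.04577518045828933 [ 0.4017  0.125  -1.5206] [0.4751 0.3248 0.0904]
[{'at': [323.2, 214.8], 'confidence': 0.64}] [{'at': [323.3, 268.7], 'confidence': 0.66}]
15.725
```

View pics/c0.png

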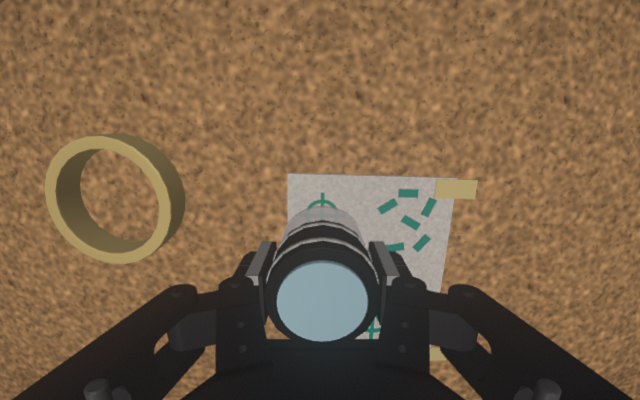

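View pics/c0s.png

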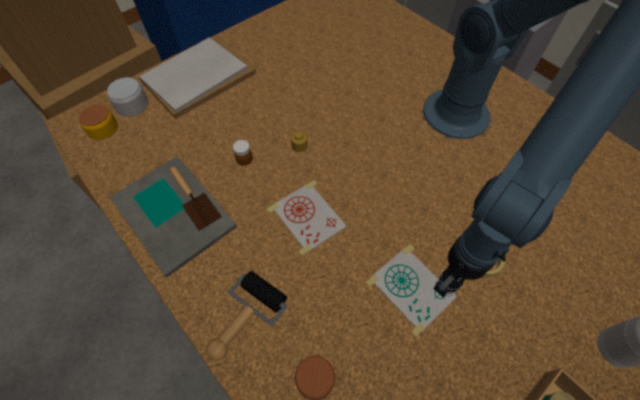

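The cross's upper bar end shows at (323,193), in line with the loupe axis (column 323), and the ring peeks out evenly. Next I'll lower it in small steps with force monitoring.

Run:
```python
from h import *
q=Q(90)
p=camera_params('wrist');print('pred bar end',proj(p,[.475,.3246+.017,.003]))
movel([.475,.3242,.0425],q,speed=.08);pause(.25)
f0=read_ft_force()[2];print('f0',f0)
z=.0425
while z>.0355:
    z-=.0007
    movel([.475,.3242,z],q,speed=.01);pause(.08)
    f=np.mean([read_ft_force()[2] for _ in range(3)]);print(round(z,4),round(f-f0,2),round(read_eef_pos()[2],4))
    if f-f0>1.5: break
print(read_time_s(),read_finger_gap())
snap('wrist','d0.png')
```

```text
pred bar end [322.0573 191.6646]
f0 -1.9645753860026325
0.0418 0.28 0.0419
0.0411 1.04 0.041
0.0404 0.95 0.0404
0.0397 1.16 0.0397
0.039 -0.02 0.039
0.0383 0.99 0.0383
0.0376 1.46 0.0376
0.0369 3.49 0.0373
19.3833 0.04530577793363712
```

Contact came at z≈0.037, as expected. I'll release it and retreat.

Run:
```python
from h import *
q=Q(90)
move_gripper(.06);pause(.1);move_gripper(.085);pause(.2)
print(read_finger_gap(),read_ft_force())
movel([.475,.3242,.13],q,speed=.07)
move_ptp([.455,.30,.25],q);pause(.3)
im,p=snap('wrist','e0.png');d=tip_of('wrist','loupe_mid');print(d)
if d: print(atz(ray(p,d[0]['at']),.031))
h=cv2.cvtColor(im,cv2.COLOR_RGB2HSV);m=cv2.inRange(h,(85,40,110),(115,255,255));n,l,s,c=cv2.connectedComponentsWithStats(m)
for i in range(1,n):
    if s[i,4]>150: print(s[i],c[i],atz(ray(p,c[i]),.059))
s_,_=snap('scene','e0s.png');w=tip_of('scene','weight_mid');print(w[:1]);print(read_time_s())
```

```text
0.08518789679932944 [-1.7104  0.0498  0.1949]
[{'at': [343.5, 155.3], 'confidence': 0.8}]
[0.4778 0.326  0.031 ]
[327 145  32  33 708] [343.048  161.6158] [0.4756 0.323  0.059 ]
[{'at': [301.5, 140.0], 'confidence': 0.57}]
22.95
```

View pics/e0.png

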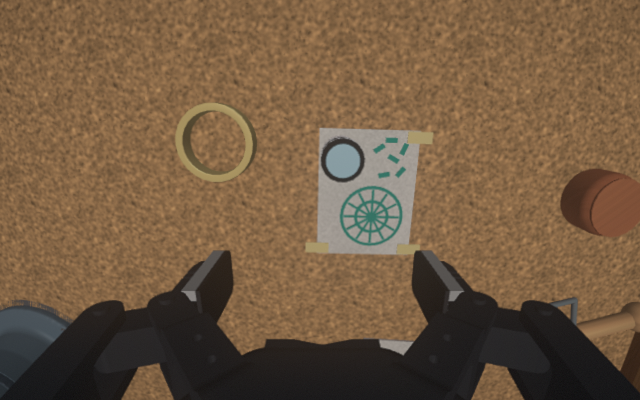

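The loupe stands upright on the teal proof's cross corner, with its lens at (343,161). That puts it at about (0.4756, 0.323), within 2 mm of the measured cross. The weight hasn't moved, so I'm handing in.

Run:
```python
from bench import *
print(sign_off())
```

```text
the job is handed in; nothing more can be done
None
```

I set the loupe down on the teal cross, let go, and handed the job in at about 23 s. `sign_off` gives no verdict.

- **Grip:** I set 25 N and the fingers closed to about 45 mm. I had no direct reading of the finger force.
- **Set-down:** I lowered the loupe in 0.7 mm steps and stopped at a rise of about 3.5 N at the wrist, with the tool at 37 mm, as expected for the 3 mm sheet. I then opened the gripper and retreated.
- **Last checks:** The wrist picture shows the loupe standing upright, with the lens centre about 2 mm from the measured cross. The network's estimate of its centre was about 3 mm off. The paperweight was within about 1 px of its first place in the scene view, and the gripper was clear of everything.
- **What disagreed:**
  - Triangulated cross heights ranged from −3 to +20 mm, because the views were close together and the first network detections were a few pixels off. I used the 3 mm from the text, and the contact height agreed with it.
  - The network did not find the loupe in the top view, and its teal cross there was about 4 px off. I relied on the wrist views instead.

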